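# Clamp a plaster casting mould: slide it home and tighten the torque knob three clicks

## Task

Get the plaster mould ready for casting: push it gently into the green press until it is home against the steel stop at the back, then wind the orange torque knob clockwise until the pressure plate comes down on the mould and the knob's clutch has clicked exactly three times, not a fourth, and let go. Do not shove the mould hard or tip it, plaster chips, and leave everything else on the bench where it stands.

Things in the scene. Friction and masses are not known exactly. Their poses are not given: they have to be found in the camera images.
- press: Green bench press, bolted down; base plate 260 x 204 x 14 mm. Origin on the bench under the vertical screw axis; x points from the open front to the back stop, y across; the plate spans x -160 to +100 mm. Two 18 mm columns (x 0, y +-80 mm) carry a crossbar 34 mm deep in x, 194 mm wide, 118 to 146 mm above the bench. On it: dark drum, 70 mm dia, up to 168 mm; collar, 64 mm dia, up to 174 mm.
- press_stop (a point): Foot of the steel back stop's front face, on the press's centre line: 75 mm behind the screw axis, on the base plate (14 mm above the bench). The stop is 34 mm high and rigid. Steel guide rails 18 mm high stand along both sides of the mould, inner faces 53 mm either side of the centre line, from 140 mm before the stop up to it.
- mould: Closed two-part plaster mould: cream block 150 x 100 x 60 mm (x, y, z), 0.7 to 1 kg, seam round its middle, dark pouring hole on top at its front end. Origin: centre of its underside; axes as the press's. Loose on the base plate between the rails (3 mm play a side), 30 to 60 mm short of the stop; home when it touches the stop (origin then on the screw axis). Slides with 2 to 5 N.
- knob_top (a point): Centre of the top of the orange torque knob, 219 mm above the bench on the screw axis. Round, black flutes, white line on top; 46 mm dia (48 mm skirt at the foot), 44 mm tall, stays at its height. Clockwise from above it drives the screw through a ratchet clutch and lowers the plate 12 mm a turn (about 0.06 N m); anticlockwise it raises the plate without slipping. Several grips may be used.
- plate: Round steel pressure plate, 72 mm dia, sprung, under the crossbar; moves only up and down. Origin: centre of its underside, 2 to 4 mm above the mould's top (74 mm above the bench). Once it bears, the knob stiffens over about a sixth of a turn; then, at 0.12 to 0.16 N m, the clutch slips with a click, the torque falling off. Let go, a tight screw eases back up to a tenth of a turn, still tight.
- ratchet (a joint): Angle the knob has slipped on the screw (knob's white line against the collar's orange mark; 16 ticks, one a click): 0 at first, grows clockwise, 0.393 rad a click, 1.18 rad after three. Between clicks it shows the clutch winding up (below 0.12 rad while the plate comes down); at about 0.6 of a click it jumps on to the next; let go between clicks, it springs back to the last one.
- bowl: Unfired cream bowl of 160 mm diameter, 85 mm high, standing on a round banding wheel left of the press; bystander; origin at the centre of its underside.
- jar: White jar of underglaze, 68 mm diameter, 85 mm high, beside the press; bystander; origin at the centre of its underside.
- spare_half: Open half of another plaster mould, 140 x 100 x 34 mm, on the bench right of the press; bystander; origin at the centre of its underside.
- mug: Terracotta mug, 76 mm diameter, 85 mm high, left in front; bystander; origin at the centre of its underside.
Mind the look-alikes: they are no part of the job. What is shaped like the mould but pink or turquoise is not meant.

How it is judged:
On the way, in this order (a step that is already met when the one before it is completed fails the run):
1. the mould is pushed home against the stop (within 3 mm) (x of mould in the frame of press above -0.003 m), for 0.2 s.
2. the pressure plate bears on the mould (contact force between plate and mould above 3 N), for 0.1 s.
3. the clutch has clicked three times (value of joint ratchet between 1.08 and 1.5 rad), for 0.2 s.
At the end, for the whole second after the job is handed in: The mould is home within 3 mm of the back stop and flat, the pressure plate bears on it with more than 3 N, and the released knob rests at its third click (ratchet angle 1.08 to 1.28 rad) (x of mould in the frame of press above -0.003 m and angle between mould's own z axis and vertical below 0.05 rad and contact force between plate and mould above 3 N and value of joint ratchet between 1.08 and 1.28 rad); the robot touches nothing.
It fails at once if a fourth click (ratchet angle above 1.5 rad) (value of joint ratchet above 1.5 rad).
It fails at once if the mould shoved with more than 25 N (contact force between the fingers and mould above 25 N).
It fails at once if the mould tipped by more than 0.1 rad (angle between mould's own z axis and vertical above 0.1 rad).
It fails at once if the bowl, the jar, the spare mould half or the mug moved by more than 15 mm (distance of any of bowl, jar, spare_half, mug from where it was at the start of the episode above 0.015 m).
It also fails if it takes over 72 s, if anything falls off the work surface, if the arm or the gripper's body presses on something with over 40 N, if the wrist force passes 120 N, or if a joint passes its speed limit or range.

## Robot

A 7-joint arm with a two-finger parallel gripper is mounted at the origin on the work surface. World frame = base frame: x ahead of the robot, y to its left, z up, the work surface at z = 0. Lengths are in m, angles in rad, forces in N, time in s.
With the tool pointing down it reaches from about 0.425 to 0.95 m from the base axis. Payload 16.7 kg.
Tool frame: the origin (TCP) lies at the very end of the fingers, on their centre line; the grasp point (between the pads) lies 19 mm behind it (grasp_offset is the x of the grasp point in the tool frame, in m); x points along the fingers, z is the direction in which the jaws open and shut, and the axes are right-handed (so a half turn about x gives the same grasp; the last joint's range is limited). The gripper opens to 94 mm and grips with 3 to 60 N. Pads are 16 mm wide; open, the fingers measure 119 mm over their backs; the gripper's body (75 mm by 177 mm) begins 78 mm behind the grasp point.
Start: joints at [-1.292, 0.426, 0.074, 1.606, -0.034, 1.111, -0.067], TCP at [0.281, 0.614, 0.205] pointing down, gripper open.
Joint ranges: [-2.85, 2.85], [-0.5, 2.14], [-1.23, 1.37], [0.21, 2.46], [-1.02, 4.16], [0.16, 2.05], [-2.73, 2.73]. Speed limits (rad/s): [1.89, 1.89, 2.39, 2.39, 3.01, 3.01, 3.01].

## Interface

Orientations are given as a 3x3 rotation matrix whose columns are the frame's x, y, z axes.
In Python, from workcell import * gives the robot as it stands.
- The arm moves only by the tool apply_moves, never from a script. Its argument "commands" is a list of rows, each an object of numbers: "rx", "ry", "rz": the turn, a rotation vector about the tool's x, y, z in units of 5 degrees (1.0 is 5 degrees); "x", "y", "z": the shift along the tool's x, y, z in units of 40 mm (1.0 is 40 mm); "fingers": the gripper's target within -1 to 1 (fully open at 1, half-way at 0, shut at -1). In form: [{"rx": .., "ry": .., "rz": .., "x": .., "y": .., "z": .., "fingers": ..}, ...]. A call has 1 to 12 rows; each row shifts and turns the commanded pose from where the row before left it, along the tool's axes as they then stand; what a row does not reach is not made up. A row lasts 1/8 s, in which the tool goes at most 62.5 mm and 10.7 degrees, less where a joint would pass 70% of its speed; a pose out of reach is approached as far as the arm can. A call is refused whole if a number of a shift passes 1 or a number of a turn 1, either way. A call with a gripper value outside its range is refused whole. The fingers move at their own pace and stop on an object; "squeeze" is the grip in N (left out, the last holds). Time passes only in rows, so rows that do not move let the fingers close. It gives the time, the measured TCP pose, the force and the opening at its end, in the units of the state.
- sense(): the state, without advancing time (a new reading comes with each control period).
- snapshot(name): name is "side" or "top" or "wrist"; returns the picture (480x640x3 uint8, red, green, blue); there is no depth.
- camera_model(name): a dict with "mtx" (3x3 intrinsics, pixels), "extrinsics" (4x4, takes a point from camera to world coordinates); the wrist camera has in their place "hand_eye" (4x4, takes a point from camera to tool coordinates, whose origin is the TCP and whose axes are the tool frame's). Camera axes: x right, y down, z forward; pixel columns grow to the right and rows downward; lengths in m; the calibration is good to about 2 mm. A picture is of the moment at which its call begins: read the wrist's pose just before it. camera_model takes no time and is no camera call.
- sign_off(): hands the job in, once; it reports no verdict.
The state is a dict: "time_s": time; "joint_positions": joint angles; "joint_velocities": joint speeds; "tau": joint torques, N m; "ee_pos": TCP position; "ee_rot": TCP orientation; "contact_force": force on the tool from outside, world axes, zero at the start; "moment": the same for the moment, N m; "gripper_width": opening from 0.0 (shut) to 1.0 (fully open).
Only numpy, scipy, OpenCV 4.12 (cv2) and the standard library are available. Lean on these libraries where they do the work, as an engineer would, in place of code of your own. Each camera call takes 0.05 s, during which the arm holds its last target. There are 200 camera calls.

## Working session

There is one attempt and no reset: what is moved stays moved. The work goes in short steps, Python scripts to look and compute and a tool call to move; the robot and the scene stay as the last step left them, time stands still between calls to the robot, and variables do not carry over. Pictures are saved under pics/ and viewed, about 8 in all and at most 12, crops included, and the job is handed in when it is done.

Besides the shell and the picture viewer there is one more tool, called by a JSON object that holds its "method" and its "body", one argument or row to a line. apply_moves: Moves the arm, as the interface text tells. Its arguments: {"type":"object","properties":{"commands":{"type":"array","items":{"type":"object","properties":{"rx":{"type":"number"},"ry":{"type":"number"},"rz":{"type":"number"},"x":{"type":"number"},"y":{"type":"number"},"z":{"type":"number"},"fingers":{"type":"number"}}}},"squeeze":{"type":"number"}},"required":["commands"]}

```bash
mkdir -p pics
python3 - <<'E'
from workcell import *
import cv2,numpy as np
np.set_printoptions(precision=4,suppress=True)
s=sense();print(s)
for n in ("side","top"):
    cv2.imwrite(f"pics/{n}0.png",snapshot(n)[:,:,::-1]);c=camera_model(n);print(n,c["mtx"],c["extrinsics"])
print(camera_model("wrist"))
E
```

```text
{'time_s': 0.0, 'joint_positions': array([-1.2915,  0.4267,  0.0739,  1.6066, -0.0341,  1.1108, -0.0671]), 'joint_velocities': array([-0.0016, -0.0008, -0.0009,  0.0016,  0.0004,  0.    ,  0.    ]), 'tau': array([ -0.0001, -93.5825,   3.6662, -45.4175,  -0.049 ,   0.0204,
         0.    ]), 'ee_pos': array([0.2805, 0.6135, 0.2048]), 'ee_rot': array([[-0.0004, -0.9095,  0.4158],
       [-0.0012,  0.4158,  0.9095],
       [-1.    , -0.0001, -0.0013]]), 'contact_force': array([ 0.5758, -0.6607,  0.319 ]), 'moment': array([-0.0423,  0.0061,  0.0048]), 'gripper_width': 0.9983424276850742}
side [[581.7422   0.     327.1651]
 [  0.     581.7422 244.6855]
 [  0.       0.       1.    ]] [[ 0.8614 -0.328   0.3878 -0.1902]
 [-0.5079 -0.5541  0.6595 -1.0403]
 [-0.0014 -0.7651 -0.6439  1.2648]
 [ 0.      0.      0.      1.    ]]
top [[594.8869   0.     312.5689]
 [  0.     594.8869 229.0864]
 [  0.       0.       1.    ]] [[-0.0033 -0.9862  0.1654  0.2174]
 [-1.      0.0021 -0.0077  0.0773]
 [ 0.0072 -0.1655 -0.9862  1.8243]
 [ 0.      0.      0.      1.    ]]
{'mtx': array([[394.3503,   0.    , 314.7165],
       [  0.    , 394.3503, 240.3566],
       [  0.    ,   0.    ,   1.    ]]), 'hand_eye': array([[ 0.0002, -0.2398,  0.9708, -0.1798],
       [ 0.0003, -0.9708, -0.2398,  0.0684],
       [ 1.    ,  0.0003, -0.0001,  0.0003],
       [ 0.    ,  0.    ,  0.    ,  1.    ]])}
```

View pics/side0.png

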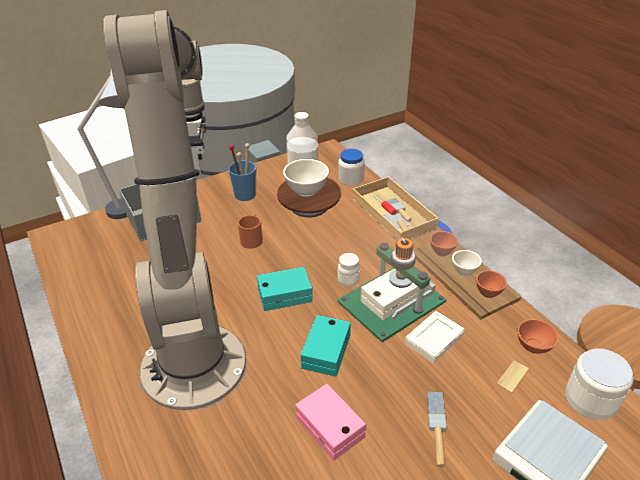

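View pics/top0.png

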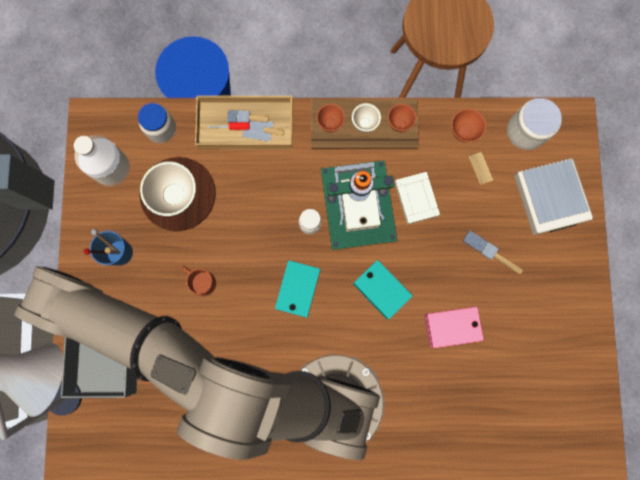

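The mould is the cream block in the green press at top (361,210) / side (392,292). The look-alikes are turquoise at top (297,289) and (383,290), and pink at (455,327). The cream tray at (417,197) is the spare half. The jar is at (310,221), close to the press, with the bowl at (168,189) and the mug at (201,282). Next is a close crop.

Run:
```python
import cv2,numpy as np
a=cv2.imread("pics/top0.png")[150:260,290:450];b=cv2.imread("pics/side0.png")[225:345,325:475]
a=cv2.resize(a,(800,550),interpolation=cv2.INTER_CUBIC);b=cv2.resize(b,(750,600),interpolation=cv2.INTER_CUBIC)
cv2.imwrite("pics/ct.png",a);cv2.imwrite("pics/cs.png",b)
```

```text
(no output)
```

View pics/ct.png

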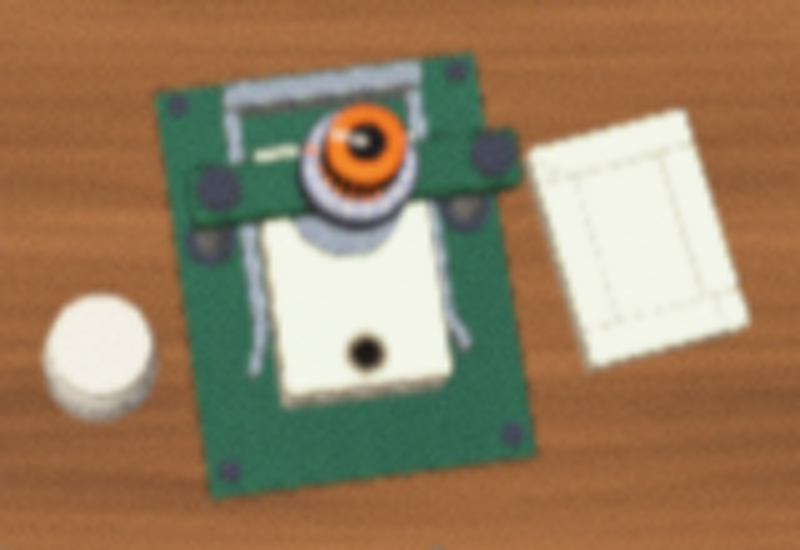

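The crop confirms it: the cream mould with its dark hole at (367,352) sits between steel rails on the green plate, under the orange knob at (364,143). The plate corners are (157,92), (472,55), (536,452) and (211,497).

```bash
cat > h.py <<'E'
from workcell import *
import cv2,numpy as np
np.set_printoptions(precision=4,suppress=True)
def ray(c,T,uv,z):
    d=T[:3,:3]@np.linalg.inv(c["mtx"])@np.array([uv[0],uv[1],1.]);o=T[:3,3]
    return o+d*(z-o[2])/d[2]
def proj(c,T,P):
    p=np.linalg.inv(T)@np.append(P,1);q=c["mtx"]@p[:3];return q[:2]/q[2]
def wT():
    s=sense();T=np.eye(4);T[:3,:3]=s["ee_rot"];T[:3,3]=s["ee_pos"];c=camera_model("wrist");return c,T@c["hand_eye"],s
E
python3 - <<'E'
from h import *
c=camera_model("top");T=c["extrinsics"]
f=lambda u,v,z:ray(c,T,(290+(u+.5)/5-.5,150+(v+.5)/5-.5),z)
P=[f(*p,.014) for p in [(157,92),(472,55),(536,452),(211,497)]]
print(np.array(P))
print([np.linalg.norm(P[i]-P[i-1]) for i in range(4)])
ctr=sum(P)/4; xa=(P[0]+P[1]-P[2]-P[3]);xa/=np.linalg.norm(xa);print(ctr,xa,np.degrees(np.arctan2(xa[1],xa[0])),"axis",ctr+.03*xa)
print("knob",f(364,143,.219),"hole",f(367,352,.074),"front",f(287,394,.074),f(451,373,.074))
print("jar top",f(99,347-10,.085), "spare",f(527,150,.034),f(590,367,.034))
E
```

```text
[[ 0.7155  0.0361  0.014 ]
 [ 0.7393 -0.1625  0.014 ]
 [ 0.4865 -0.1961  0.014 ]
 [ 0.459   0.0044  0.014 ]]
[np.float64(0.2584854444615069), np.float64(0.19998298552569058), np.float64(0.2550624518230398), np.float64(0.20232587037110697)]
[ 0.6001 -0.0795  0.014 ] [0.9919 0.1271 0.    ] 7.302487318143197 axis [ 0.6298 -0.0757  0.014 ]
knob [ 0.6298 -0.0741  0.219 ] hole [ 0.5383 -0.0874  0.074 ] front [ 0.5129 -0.0391  0.074 ] [ 0.5254 -0.1374  0.074 ]
jar top [0.5457 0.073  0.085 ] spare [ 0.6727 -0.1926  0.034 ] [ 0.536  -0.2276  0.034 ]
```

{"method": "apply_moves", "body": {
  "commands": [
    {"y": -0.5,"z": -0.5,"fingers": 0},
    {"y": -0.9,"z": -0.9},
    {"y": -0.9,"z": -0.9},
    {"y": -0.9,"z": -0.95},
    {"y": -0.9,"z": -1},
    {"y": -0.9,"z": -1},
    {"y": -0.9,"z": -1},
    {"y": -0.9,"z": -1},
    {"y": -0.9,"z": -1},
    {"y": -0.9,"z": -1},
    {"y": -0.9,"z": -1},
    {"y": -0.5,"z": -0.6}
  ]
}}

```text
invalid input
```

{"method": "apply_moves", "body": {
  "commands": [
    {"rx": -0.8},
    {"rx": -0.9},
    {"rx": -0.9},
    {"rx": -0.9},
    {"rx": -0.9},
    {"rx": -0.9},
    {"rx": -0.9},
    {"rx": -0.2}
  ]
}}

```text
invalid input
```

```bash
cat > st.py <<'E'
from h import *
A=np.array([.630,-.075]);a=np.radians(7.3);X=np.array([np.cos(a),np.sin(a)]);Y=np.array([-X[1],X[0]])
def show():
    s=sense();R=s["ee_rot"];d=s["ee_pos"][:2]-A
    print("t",round(s["time_s"],2),"pos",s["ee_pos"],"press xy",d@X,d@Y,"yaw(toolz)",np.degrees(np.arctan2(R[1,2],R[0,2])),"xdown",R[:,0],"j7",s["joint_positions"][6],"F",s["contact_force"],"M",s["moment"],"w",s["gripper_width"])
if __name__=="__main__":show()
E
python3 st.py; python3 -c "
from h import *;print(sense()['joint_positions'])"
```

```text
t 0.1 pos [0.2805 0.6135 0.2049] press xy -0.25916932752875704 0.7273345328854461 yaw(toolz) 65.42809381715144 xdown [-0.0004 -0.0011 -1.    ] j7 -0.06711246486289761 F [-0.0789  0.3088  0.4708] M [ 0.0434 -0.0406 -0.022 ] w 1.0027179843561769
[-1.2915  0.4266  0.0739  1.6065 -0.0341  1.1108 -0.0671]
```

{"method": "apply_moves", "body": {
  "commands": [
    {"rx": 0,"ry": 0,"rz": 0,"x": 0,"y": -0.5,"z": -0.5,"fingers": 0},
    {"rx": 0,"ry": 0,"rz": 0,"x": 0,"y": -0.9,"z": -0.9,"fingers": 0},
    {"rx": 0,"ry": 0,"rz": 0,"x": 0,"y": -0.9,"z": -0.9,"fingers": 0},
    {"rx": 0,"ry": 0,"rz": 0,"x": 0,"y": -0.9,"z": -1,"fingers": 0},
    {"rx": 0,"ry": 0,"rz": 0,"x": 0,"y": -0.9,"z": -1,"fingers": 0},
    {"rx": 0,"ry": 0,"rz": 0,"x": 0,"y": -0.9,"z": -1,"fingers": 0},
    {"rx": 0,"ry": 0,"rz": 0,"x": 0,"y": -0.9,"z": -1,"fingers": 0},
    {"rx": 0,"ry": 0,"rz": 0,"x": 0,"y": -0.9,"z": -1,"fingers": 0},
    {"rx": 0,"ry": 0,"rz": 0,"x": 0,"y": -0.9,"z": -1,"fingers": 0},
    {"rx": 0,"ry": 0,"rz": 0,"x": 0,"y": -0.9,"z": -1,"fingers": 0},
    {"rx": 0,"ry": 0,"rz": 0,"x": 0,"y": -0.9,"z": -1,"fingers": 0},
    {"rx": 0,"ry": 0,"rz": 0,"x": 0,"y": -0.5,"z": -0.6,"fingers": 0}
  ],
  "squeeze": 20
}}

```text
time_s: 1.6
ee_pos: [0.4634, 0.0484, 0.2055]
ee_rot: [[0.0, -0.908, 0.418], [-0.0, 0.418, 0.908], [-1.0, -0.0, -0.0]]
contact_force: [-0.1, 0.4, -0.3]
gripper_width: 0.499
```

{"method": "apply_moves", "body": {
  "commands": [
    {"rx": -0.8,"ry": 0,"rz": 0,"x": 0,"y": 0,"z": 0,"fingers": 0},
    {"rx": -0.9,"ry": 0,"rz": 0,"x": 0,"y": 0,"z": 0,"fingers": 0},
    {"rx": -0.9,"ry": 0,"rz": 0,"x": 0,"y": 0,"z": 0,"fingers": 0},
    {"rx": -0.9,"ry": 0,"rz": 0,"x": 0,"y": 0,"z": 0,"fingers": 0},
    {"rx": -0.9,"ry": 0,"rz": 0,"x": 0,"y": 0,"z": 0,"fingers": 0},
    {"rx": -0.9,"ry": 0,"rz": 0,"x": 0,"y": 0,"z": 0,"fingers": 0},
    {"rx": -0.9,"ry": 0,"rz": 0,"x": 0,"y": 0,"z": 0,"fingers": 0},
    {"rx": -0.2,"ry": 0,"rz": 0,"x": 0,"y": 0,"z": 0,"fingers": 0}
  ]
}}

```text
time_s: 2.6
ee_pos: [0.463, 0.0509, 0.2053]
ee_rot: [[-0.0, -0.992, -0.13], [-0.0, -0.13, 0.992], [-1.0, 0.0, -0.0]]
contact_force: [-0.1, 0.1, 0.4]
gripper_width: 0.499
```

```bash
python3 st.py; python3 -c "
from h import *;print(sense()['joint_positions'])"
```

```text
t 2.6 pos [0.463  0.0509 0.2053] press xy -0.14966580385741726 0.1461207050458679 yaw(toolz) 97.44675385948396 xdown [-0.0003 -0.0001 -1.    ] j7 1.4932311430482004 F [-0.1187  0.0802  0.4042] M [ 0.0221  0.0244 -0.0322] w 0.49935694030140565
[-0.6241  0.0726  0.3993  2.0764 -0.0335  0.9988  1.4932]
```

{"method": "apply_moves", "body": {
  "commands": [
    {"rx": 0,"ry": 0,"rz": 0,"x": 0,"y": 0,"z": -0.65,"fingers": 0},
    {"rx": 0,"ry": 0,"rz": 0,"x": 0,"y": -0.1,"z": -1,"fingers": 0},
    {"rx": 0,"ry": 0,"rz": 0,"x": 0,"y": 0,"z": -1,"fingers": 0},
    {"rx": 0,"ry": 0,"rz": 0,"x": 0,"y": 0,"z": -1,"fingers": 0},
    {"rx": 0,"ry": 0,"rz": 0,"x": 0.5,"y": 0,"z": 0,"fingers": 0},
    {"rx": 0,"ry": 0,"rz": 0,"x": 0.9,"y": 0,"z": 0,"fingers": 0},
    {"rx": 0,"ry": 0,"rz": 0,"x": 0.9,"y": 0,"z": 0,"fingers": 0},
    {"rx": 0,"ry": 0,"rz": 0,"x": 0.9,"y": 0,"z": 0,"fingers": 0},
    {"rx": 0,"ry": 0,"rz": 0,"x": 0.5,"y": 0,"z": 0,"fingers": 0},
    {"rx": 0,"ry": 0,"rz": 0,"x": 0.2,"y": 0,"z": 0,"fingers": 0},
    {"rx": 0,"ry": 0,"rz": 0,"x": 0,"y": 0,"z": 0,"fingers": 0}
  ]
}}

```text
time_s: 3.98
ee_pos: [0.4859, -0.0933, 0.0495]
ee_rot: [[-0.001, -0.992, -0.129], [-0.0, -0.129, 0.992], [-1.0, 0.001, -0.0]]
contact_force: [-0.2, 0.2, 0.3]
gripper_width: 0.502
```

```bash
python3 st.py; python3 -c "
from h import *
cv2.imwrite('pics/w1.png',snapshot('wrist')[:,:,::-1])"
```

```text
t 3.98 pos [ 0.4859 -0.0933  0.0495] press xy -0.14525083344838438 0.0001246383454523126 yaw(toolz) 97.38895207990869 xdown [-0.0005 -0.0001 -1.    ] j7 2.024571689167207 F [-0.1675  0.2077  0.33  ] M [ 0.029  -0.0301 -0.0483] w 0.5019006308915307
```

View pics/w1.png

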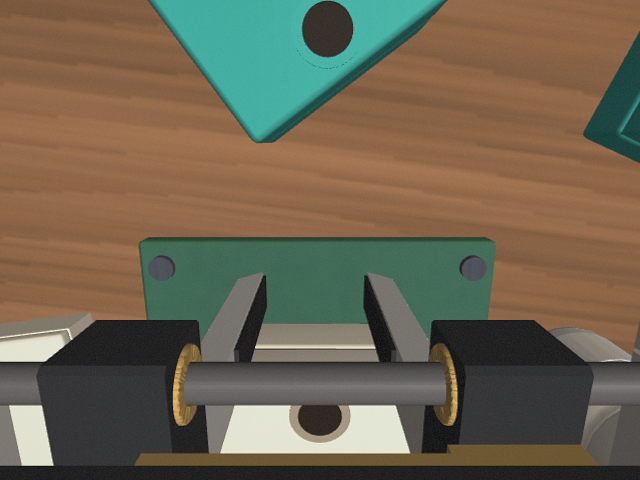

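Fingers straddle the centre line in front of the cream mould (hole at (320,417)). I'll lower a little and push slowly.

{"method": "apply_moves", "body": {
  "commands": [
    {"rx": 0,"ry": 0,"rz": 0,"x": 0.5,"y": 0,"z": 0,"fingers": 0},
    {"rx": 0,"ry": 0,"rz": 0,"x": 0,"y": -0.3,"z": 0,"fingers": 0},
    {"rx": 0,"ry": 0,"rz": 0,"x": 0,"y": -0.2,"z": 0,"fingers": 0},
    {"rx": 0,"ry": 0,"rz": 0,"x": 0,"y": -0.08,"z": 0,"fingers": 0},
    {"rx": 0,"ry": 0,"rz": 0,"x": 0,"y": -0.05,"z": 0,"fingers": 0},
    {"rx": 0,"ry": 0,"rz": 0,"x": 0,"y": -0.05,"z": 0,"fingers": 0},
    {"rx": 0,"ry": 0,"rz": 0,"x": 0,"y": -0.05,"z": 0,"fingers": 0},
    {"rx": 0,"ry": 0,"rz": 0,"x": 0,"y": -0.05,"z": 0,"fingers": 0}
  ]
}}

```text
time_s: 5.03
ee_pos: [0.5168, -0.0892, 0.0295]
ee_rot: [[-0.0, -0.992, -0.129], [0.0, -0.129, 0.992], [-1.0, 0.0, 0.0]]
contact_force: [-5.1, -0.8, 2.5]
gripper_width: 0.5
```

{"method": "apply_moves", "body": {
  "commands": [
    {"rx": 0,"ry": 0,"rz": 0,"x": 0,"y": -0.06,"z": 0,"fingers": 0},
    {"rx": 0,"ry": 0,"rz": 0,"x": 0,"y": -0.06,"z": 0,"fingers": 0},
    {"rx": 0,"ry": 0,"rz": 0,"x": 0,"y": -0.06,"z": 0,"fingers": 0},
    {"rx": 0,"ry": 0,"rz": 0,"x": 0,"y": -0.06,"z": 0,"fingers": 0}
  ]
}}

```text
time_s: 5.52
ee_pos: [0.5266, -0.088, 0.0295]
ee_rot: [[-0.0, -0.992, -0.129], [-0.0, -0.129, 0.992], [-1.0, 0.0, -0.0]]
contact_force: [-5.4, -0.6, 4.2]
gripper_width: 0.501
```

```bash
python3 st.py
```

```text
t 5.53 pos [ 0.5266 -0.088   0.0295] press xy -0.10421238601082704 0.00024928262334274816 yaw(toolz) 97.43083071744702 xdown [-0.     -0.0001 -1.    ] j7 2.039095594870766 F [-5.3937 -0.5751  4.192 ] M [-0.1054  1.063  -0.0362] w 0.5012384970618572
```

{"method": "apply_moves", "body": {
  "commands": [
    {"rx": 0,"ry": 0,"rz": 0,"x": 0,"y": -0.06,"z": 0,"fingers": 0},
    {"rx": 0,"ry": 0,"rz": 0,"x": 0,"y": -0.06,"z": 0,"fingers": 0},
    {"rx": 0,"ry": 0,"rz": 0,"x": 0,"y": -0.06,"z": 0,"fingers": 0},
    {"rx": 0,"ry": 0,"rz": 0,"x": 0,"y": -0.06,"z": 0,"fingers": 0},
    {"rx": 0,"ry": 0,"rz": 0,"x": 0,"y": -0.06,"z": 0,"fingers": 0}
  ]
}}

```text
time_s: 6.15
ee_pos: [0.5385, -0.0864, 0.0295]
ee_rot: [[0.0, -0.992, -0.129], [-0.0, -0.129, 0.992], [-1.0, -0.0, -0.0]]
contact_force: [-4.6, -0.6, 3.6]
gripper_width: 0.498
```

{"method": "apply_moves", "body": {
  "commands": [
    {"rx": 0,"ry": 0,"rz": 0,"x": 0,"y": -0.025,"z": 0,"fingers": 0},
    {"rx": 0,"ry": 0,"rz": 0,"x": 0,"y": -0.025,"z": 0,"fingers": 0},
    {"rx": 0,"ry": 0,"rz": 0,"x": 0,"y": -0.025,"z": 0,"fingers": 0},
    {"rx": 0,"ry": 0,"rz": 0,"x": 0,"y": 0,"z": 0,"fingers": 0}
  ]
}}

```text
time_s: 6.65
ee_pos: [0.5415, -0.086, 0.0294]
ee_rot: [[0.0, -0.992, -0.129], [-0.0, -0.129, 0.992], [-1.0, -0.0, -0.0]]
contact_force: [-3.0, -0.8, -0.3]
gripper_width: 0.504
```

```bash
python3 st.py
```

```text
t 6.65 pos [ 0.5415 -0.086   0.0294] press xy -0.08921102898305386 0.00033711795739215227 yaw(toolz) 97.43291494407389 xdown [ 0.0002 -0.0001 -1.    ] j7 2.034653857957379 F [-2.9793 -0.7838 -0.2699] M [-0.002   0.6062 -0.0195] w 0.503589816445629
```

Still sliding freely. I'll go on in 0.8 mm steps, two rows per call.

{"method": "apply_moves", "body": {
  "commands": [
    {"rx": 0,"ry": 0,"rz": 0,"x": 0,"y": -0.02,"z": 0,"fingers": 0},
    {"rx": 0,"ry": 0,"rz": 0,"x": 0,"y": -0.02,"z": 0,"fingers": 0},
    {"rx": 0,"ry": 0,"rz": 0,"x": 0,"y": -0.02,"z": 0,"fingers": 0}
  ]
}}

```text
time_s: 7.02
ee_pos: [0.5437, -0.0857, 0.0295]
ee_rot: [[-0.0, -0.992, -0.129], [-0.0, -0.129, 0.992], [-1.0, 0.0, -0.0]]
contact_force: [-3.3, -0.9, -0.4]
gripper_width: 0.502
```

{"method": "apply_moves", "body": {
  "commands": [
    {"rx": 0,"ry": 0,"rz": 0,"x": 0,"y": -0.02,"z": 0,"fingers": 0},
    {"rx": 0,"ry": 0,"rz": 0,"x": 0,"y": -0.02,"z": 0,"fingers": 0}
  ]
}}

```text
time_s: 7.28
ee_pos: [0.545, -0.0855, 0.0294]
ee_rot: [[-0.001, -0.992, -0.129], [0.0, -0.129, 0.992], [-1.0, 0.001, 0.0]]
contact_force: [-7.7, -1.0, 4.6]
gripper_width: 0.501
```

{"method": "apply_moves", "body": {
  "commands": [
    {"rx": 0,"ry": 0,"rz": 0,"x": 0,"y": -0.015,"z": 0,"fingers": 0},
    {"rx": 0,"ry": 0,"rz": 0,"x": 0,"y": 0,"z": 0,"fingers": 0}
  ]
}}

```text
time_s: 7.52
ee_pos: [0.545, -0.0855, 0.0294]
ee_rot: [[-0.002, -0.992, -0.129], [0.0, -0.129, 0.992], [-1.0, 0.002, 0.0]]
contact_force: [-9.3, -1.2, 4.5]
gripper_width: 0.5
```

{"method": "apply_moves", "body": {
  "commands": [
    {"rx": 0,"ry": 0,"rz": 0,"x": 0,"y": -0.02,"z": 0,"fingers": 0},
    {"rx": 0,"ry": 0,"rz": 0,"x": 0,"y": 0,"z": 0,"fingers": 0}
  ]
}}

```text
time_s: 7.78
ee_pos: [0.545, -0.0855, 0.0293]
ee_rot: [[-0.003, -0.992, -0.129], [0.0, -0.129, 0.992], [-1.0, 0.003, 0.001]]
contact_force: [-13.5, -1.4, 8.9]
gripper_width: 0.499
```

```bash
python3 - <<'E'
from h import *
a=snapshot("top")[:,:,::-1][150:260,290:450];b=snapshot("side")[:,:,::-1][225:345,335:475]
a=cv2.resize(a,(400,275),interpolation=cv2.INTER_CUBIC);b=cv2.resize(b,(700,600),interpolation=cv2.INTER_CUBIC)
cv2.imwrite("pics/ct2.png",a);cv2.imwrite("pics/cs2.png",b)
E
python3 st.py
```

```text
t 7.88 pos [ 0.5449 -0.0856  0.0292] press xy -0.0857186473509839 0.000340794735642639 yaw(toolz) 97.40614121322433 xdown [-0.003   0.0003 -1.    ] j7 2.033065652742428 F [-13.5159  -1.9711   8.716 ] M [-0.1455  2.686   0.08  ] w 0.4995416704580671
```

View pics/cs2.png

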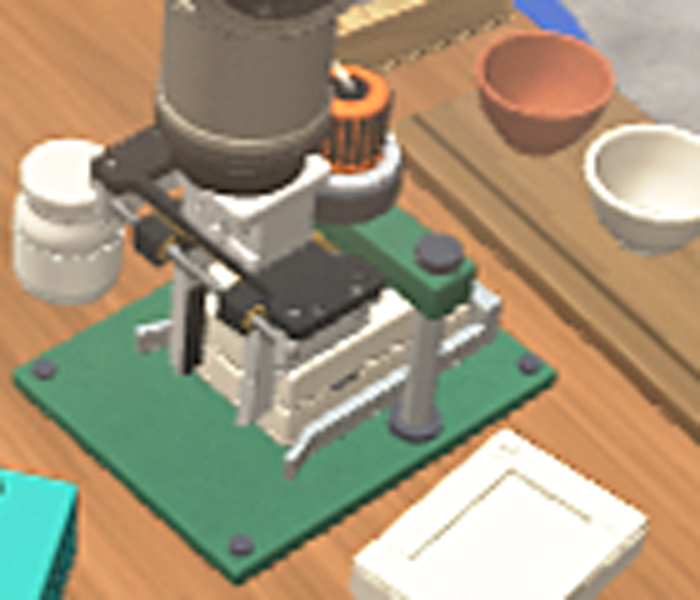

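Mould's rear reaches the stop at about (480,300), sits flat between the rails, and the force rose with no motion, so it's home. I'll back off and rise for a wrist view of the knob.

{"method": "apply_moves", "body": {
  "commands": [
    {"rx": 0,"ry": 0,"rz": 0,"x": 0,"y": 0.2,"z": 0,"fingers": 0},
    {"rx": 0,"ry": 0,"rz": 0,"x": 0,"y": 0.6,"z": 0,"fingers": 0},
    {"rx": 0,"ry": 0,"rz": 0,"x": -1,"y": 0,"z": 0,"fingers": 0.4},
    {"rx": 0,"ry": 0,"rz": 0,"x": -1,"y": 0,"z": 0,"fingers": 0.9},
    {"rx": 0,"ry": 0,"rz": 0,"x": -1,"y": 0,"z": 0,"fingers": 0.9},
    {"rx": 0,"ry": 0,"rz": 0,"x": -1,"y": 0,"z": 0,"fingers": 0.9},
    {"rx": 0,"ry": 0,"rz": 0,"x": -1,"y": 0,"z": 0,"fingers": 0.9},
    {"rx": 0,"ry": 0,"rz": 0,"x": -1,"y": 0,"z": 0,"fingers": 0.9},
    {"rx": 0,"ry": 0,"rz": 0,"x": -1,"y": 0,"z": 0,"fingers": 0.9},
    {"rx": 0,"ry": 0,"rz": 0,"x": -1,"y": -0.4,"z": 0,"fingers": 0.9},
    {"rx": 0,"ry": 0,"rz": 0,"x": -0.3,"y": -0.6,"z": 0,"fingers": 0.9},
    {"rx": 0,"ry": 0,"rz": 0,"x": 0,"y": -0.3,"z": 0,"fingers": 0.9}
  ]
}}

```text
time_s: 9.38
ee_pos: [0.5679, -0.0824, 0.3621]
ee_rot: [[0.002, -0.992, -0.13], [0.0, -0.13, 0.992], [-1.0, -0.002, -0.0]]
contact_force: [-0.2, 0.4, 0.1]
gripper_width: 0.949
```

{"method": "apply_moves", "body": {
  "commands": [
    {"rx": 0,"ry": 0,"rz": 0,"x": 0,"y": 0,"z": 0,"fingers": 0.9}
  ]
}}

```text
time_s: 9.5
ee_pos: [0.5665, -0.0827, 0.3603]
ee_rot: [[-0.001, -0.992, -0.129], [-0.001, -0.129, 0.992], [-1.0, 0.001, -0.0]]
contact_force: [0.4, 0.2, 0.4]
gripper_width: 0.951
```

```bash
python3 st.py
python3 - <<'E'
from h import *
c,T,s=wT();im=snapshot("wrist")[:,:,::-1];cv2.imwrite("pics/w2.png",im)
from st import A
print([proj(c,T,np.append(A,z)) for z in (.219,.174)])
E
```

```text
t 9.5 pos [ 0.5665 -0.0827  0.3603] press xy -0.06399931260914452 0.00048555371371133575 yaw(toolz) 97.43242337652012 xdown [-0.0014 -0.0006 -1.    ] j7 1.8280800762572724 F [0.3827 0.2325 0.4095] M [0.0787 0.0372 0.0439] w 0.9508883445212473
[array([314.2484, 299.7579]), array([314.2875, 282.1184])]
```

View pics/w2.png

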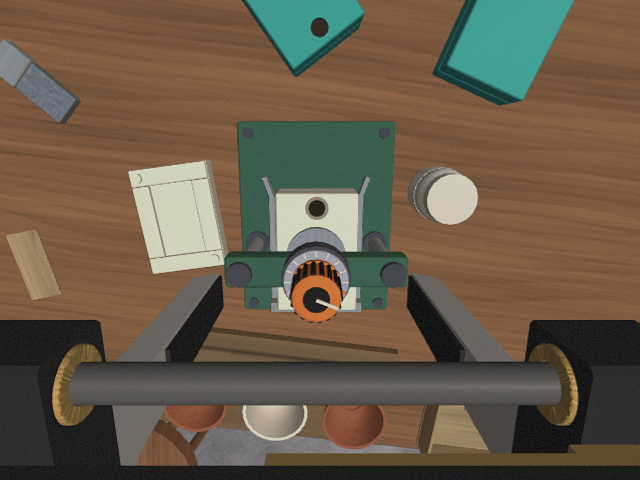

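Knob top centre is at (316,298), 2 px from prediction. Its white line points to (340,309), and the mould's front top edge is at row 191.

Run:
```python
from h import *
from st import A,X,Y
c,T,s=wT()
k=ray(c,T,(316.3,298.3),.219)
f=ray(c,T,(316,190.5),.074)
for p in (k,f): d=p[:2]-A;print(p,d@X,d@Y)
b=ray(c,T,(316,122.5),.014);d=b[:2]-A;print("plate front",d@X)
d=k[:2]-s["ee_pos"][:2];R=s["ee_rot"];print("to knob tool y,z units",d@R[:2,1]/.04,d@R[:2,2]/.04)
```

```text
[ 0.6279 -0.0737  0.219 ] -0.0019438925415336686 0.0016082205155209903
[ 0.5515 -0.0834  0.074 ] -0.078903039422215 0.0016537599862436652
plate front -0.15892243676326212
to knob tool y,z units -1.5660038807600112 0.02961195284227658
```

{"method": "apply_moves", "body": {
  "commands": [
    {"rx": -1,"ry": 0,"rz": 0,"x": 0,"y": -0.8,"z": 0.03,"fingers": 1},
    {"rx": 0,"ry": 0,"rz": 0,"x": 0,"y": -0.73,"z": 0.07,"fingers": 1},
    {"rx": -1,"ry": 0,"rz": 0,"x": 0.4,"y": 0,"z": 0,"fingers": 1},
    {"rx": -1,"ry": 0,"rz": 0,"x": 0.6,"y": 0,"z": 0,"fingers": 1},
    {"rx": -1,"ry": 0,"rz": 0,"x": 0.6,"y": 0,"z": 0,"fingers": 1},
    {"rx": -1,"ry": 0,"rz": 0,"x": 0.4,"y": 0,"z": 0,"fingers": 1},
    {"rx": -1,"ry": 0,"rz": 0,"x": 0.3,"y": 0,"z": 0,"fingers": 1},
    {"rx": -1,"ry": 0,"rz": 0,"x": 0.2,"y": 0,"z": 0,"fingers": 1},
    {"rx": -1,"ry": 0,"rz": 0,"x": 0,"y": 0,"z": 0,"fingers": 1},
    {"rx": 0,"ry": 0,"rz": 0,"x": 0,"y": 0,"z": 0,"fingers": 1}
  ]
}}

```text
time_s: 10.8
ee_pos: [0.6251, -0.0688, 0.2611]
ee_rot: [[-0.001, -0.677, -0.736], [0.0, -0.736, 0.677], [-1.0, 0.0, 0.001]]
contact_force: [0.1, -0.3, -0.4]
gripper_width: 1.001
```

```bash
python3 st.py
python3 - <<'E'
from h import *
s=sense();R=s["ee_rot"];print(s["joint_positions"])
for k in ([.6279,-.0737],[.629,-.0742]):
    d=np.array(k)-s["ee_pos"][:2];print("to knob tool y,z units",d@R[:2,1]/.04,d@R[:2,2]/.04)
E
```

```text
t 10.8 pos [ 0.6251 -0.0688  0.2611] press xy -0.004027745506020416 0.006799749841514527 yaw(toolz) 137.3711412424308 xdown [-0.0007  0.     -1.    ] j7 2.538076137772059 F [ 0.1027 -0.3067 -0.379 ] M [0.0366 0.0214 0.0264] w 1.001463489041383
[-0.3303  0.325   0.4351  1.6684 -0.1459  1.1812  2.5381]
to knob tool y,z units 0.04401951149685366 -0.13426960784107395
to knob tool y,z units 0.034592188699506574 -0.16296847823548938
```

{"method": "apply_moves", "body": {
  "commands": [
    {"rx": 0,"ry": 0,"rz": 0,"x": 0,"y": 0.04,"z": -0.15,"fingers": 1},
    {"rx": 0,"ry": 0,"rz": 0,"x": 0.5,"y": 0,"z": 0,"fingers": 1},
    {"rx": 0,"ry": 0,"rz": 0,"x": 0.6,"y": 0,"z": 0,"fingers": 1},
    {"rx": 0,"ry": 0,"rz": 0,"x": 0.5,"y": 0,"z": 0,"fingers": 1},
    {"rx": 0,"ry": 0,"rz": 0,"x": 0.25,"y": 0,"z": 0,"fingers": 1},
    {"rx": 0,"ry": 0,"rz": 0,"x": 0,"y": 0,"z": 0,"fingers": 0},
    {"rx": 0,"ry": 0,"rz": 0,"x": 0,"y": 0,"z": 0,"fingers": -0.3},
    {"rx": 0,"ry": 0,"rz": 0,"x": 0,"y": 0,"z": 0,"fingers": -0.3},
    {"rx": 0,"ry": 0,"rz": 0,"x": 0,"y": 0,"z": 0,"fingers": -0.3}
  ],
  "squeeze": 15
}}

```text
time_s: 11.92
ee_pos: [0.6295, -0.0737, 0.1879]
ee_rot: [[0.001, -0.677, -0.736], [0.0, -0.736, 0.677], [-1.0, -0.0, -0.0]]
contact_force: [-0.0, -0.3, -0.1]
gripper_width: 0.612
```

```bash
python3 st.py
```

```text
t 11.93 pos [ 0.6295 -0.0737  0.1879] press xy -0.00034210385764963844 0.0013803987719024895 yaw(toolz) 137.42620979157687 xdown [ 0.0005  0.     -1.    ] j7 2.576183843469563 F [-0.0114 -0.3136 -0.105 ] M [ 0.0885 -0.0123 -0.0463] w 0.6119645226426182
```

{"method": "apply_moves", "body": {
  "commands": [
    {"rx": 0,"ry": 0,"rz": 0,"x": 0,"y": 0,"z": 0,"fingers": -0.3},
    {"rx": 0,"ry": 0,"rz": 0,"x": 0,"y": 0,"z": 0,"fingers": -0.3},
    {"rx": 0,"ry": 0,"rz": 0,"x": 0,"y": 0,"z": 0,"fingers": -0.3}
  ]
}}

```text
time_s: 12.3
ee_pos: [0.6291, -0.0733, 0.1877]
ee_rot: [[-0.0, -0.676, -0.737], [0.0, -0.737, 0.676], [-1.0, -0.0, 0.001]]
contact_force: [-3.6, 1.7, 5.5]
gripper_width: 0.487
```

```bash
python3 st.py
```

```text
t 12.3 pos [ 0.6291 -0.0733  0.1877] press xy -0.0006580385105953673 0.001779853878935262 yaw(toolz) 137.43884817379742 xdown [-0.0004  0.0005 -1.    ] j7 2.5762321133973796 F [-3.553   1.7356  5.4671] M [ 0.6024  1.0619 -0.0015] w 0.4867858291675279
```

{"method": "apply_moves", "body": {
  "commands": [
    {"rx": 1,"ry": 0,"rz": 0,"x": 0,"y": 0,"z": 0,"fingers": -0.3},
    {"rx": 1,"ry": 0,"rz": 0,"x": 0,"y": 0,"z": 0,"fingers": -0.3},
    {"rx": 1,"ry": 0,"rz": 0,"x": 0,"y": 0,"z": 0,"fingers": -0.3},
    {"rx": 1,"ry": 0,"rz": 0,"x": 0,"y": 0,"z": 0,"fingers": -0.3},
    {"rx": 1,"ry": 0,"rz": 0,"x": 0,"y": 0,"z": 0,"fingers": -0.3},
    {"rx": 1,"ry": 0,"rz": 0,"x": 0,"y": 0,"z": 0,"fingers": -0.3},
    {"rx": 1,"ry": 0,"rz": 0,"x": 0,"y": 0,"z": 0,"fingers": -0.3},
    {"rx": 1,"ry": 0,"rz": 0,"x": 0,"y": 0,"z": 0,"fingers": -0.3},
    {"rx": 1,"ry": 0,"rz": 0,"x": 0,"y": 0,"z": 0,"fingers": -0.3},
    {"rx": 1,"ry": 0,"rz": 0,"x": 0,"y": 0,"z": 0,"fingers": -0.3}
  ]
}}

```text
time_s: 13.55
ee_pos: [0.6292, -0.0737, 0.1877]
ee_rot: [[-0.0, -0.999, 0.048], [0.0, 0.048, 0.999], [-1.0, 0.0, 0.0]]
contact_force: [-3.3, 0.5, 4.4]
gripper_width: 0.49
```

```bash
cat > m.py <<'E'
from h import *
import sys
n=int(sys.argv[1]) if len(sys.argv)>1 else 5
L=[];im=None
for i in range(n):
    s=sense();L.append(np.append(s["contact_force"],s["moment"]));im=snapshot("side")
L=np.array(L);R=s["ee_rot"];y=np.degrees(np.arctan2(R[1,2],R[0,2]))
print("t",round(s["time_s"],2),"turned cw",round((137.44-y)%360,2),"j7",s["joint_positions"][6],"Mz",L[:,5],"mean",L[:,5].mean(),"F",L[:,:3].mean(0),"pos",s["ee_pos"],"w",s["gripper_width"])
c=cv2.resize(im[225:285,375:435],(480,480),interpolation=cv2.INTER_CUBIC);cv2.imwrite(f"pics/k{s['time_s']:.2f}.png",c[:,:,::-1])
E
python3 m.py
```

```text
t 13.75 turned cw 50.01 j7 1.7914885364948379 Mz [ 0.0216 -0.036   0.001   0.0561  0.0404] mean 0.016591413932768157 F [-3.8968  0.1878  5.3104] pos [ 0.6292 -0.0737  0.1877] w 0.4887366197578847
```

```bash
sed -i 's/L.append(np.append(s\["contact_force"\],s\["moment"\]))/L.append(np.r_[s["contact_force"],s["moment"],s["tau"][6]])/; s/"F",L/"tau7",L[:,6],"F",L/' m.py; python3 m.py 4
```

```text
t 13.95 turned cw 50.01 j7 1.7916638183450475 Mz [-0.0163 -0.0541 -0.0242 -0.0263] mean -0.030212850415338888 tau7 [-0.0473 -0.0112 -0.0047 -0.003 ] F [-3.498   1.8371  5.1569] pos [ 0.6292 -0.0737  0.1877] w 0.4832187816371796
```

{"method": "apply_moves", "body": {
  "commands": [
    {"rx": 1,"ry": 0,"rz": 0,"x": 0,"y": 0,"z": 0,"fingers": -0.3},
    {"rx": 1,"ry": 0,"rz": 0,"x": 0,"y": 0,"z": 0,"fingers": -0.3},
    {"rx": 1,"ry": 0,"rz": 0,"x": 0,"y": 0,"z": 0,"fingers": -0.3},
    {"rx": 1,"ry": 0,"rz": 0,"x": 0,"y": 0,"z": 0,"fingers": -0.3},
    {"rx": 1,"ry": 0,"rz": 0,"x": 0,"y": 0,"z": 0,"fingers": -0.3}
  ]
}}

```text
time_s: 14.62
ee_pos: [0.6291, -0.0738, 0.1877]
ee_rot: [[-0.0, -0.885, 0.465], [-0.0, 0.465, 0.885], [-1.0, 0.0, -0.0]]
contact_force: [-3.1, 0.1, 4.5]
gripper_width: 0.484
```

```bash
python3 m.py 4
```

```text
t 14.78 turned cw 75.05 j7 1.4069705929102265 Mz [ 0.1181  0.044   0.0104 -0.0233] mean 0.03727941047415236 tau7 [ 1.9354  1.562  -1.7072 -0.6873] F [-3.6442  0.2694  5.8801] pos [ 0.6292 -0.0739  0.1877] w 0.4887728350137466
```

{"method": "apply_moves", "body": {
  "commands": [
    {"rx": 1,"ry": 0,"rz": 0,"x": 0,"y": 0,"z": 0,"fingers": -0.3},
    {"rx": 1,"ry": 0,"rz": 0,"x": 0,"y": 0,"z": 0,"fingers": -0.3},
    {"rx": 1,"ry": 0,"rz": 0,"x": 0,"y": 0,"z": 0,"fingers": -0.3},
    {"rx": 1,"ry": 0,"rz": 0,"x": 0,"y": 0,"z": 0,"fingers": -0.3},
    {"rx": 1,"ry": 0,"rz": 0,"x": 0,"y": 0,"z": 0,"fingers": -0.3}
  ]
}}

```text
time_s: 15.45
ee_pos: [0.629, -0.074, 0.1877]
ee_rot: [[-0.001, -0.605, 0.796], [-0.0, 0.796, 0.605], [-1.0, 0.0, -0.001]]
contact_force: [-4.8, -0.8, 5.8]
gripper_width: 0.486
```

```bash
python3 m.py 4
```

```text
t 15.6 turned cw 100.05 j7 1.0299375406352134 Mz [0.0464 0.0079 0.0669 0.0668] mean 0.04700052752960482 tau7 [ 1.8595  1.496  -1.7096 -0.7094] F [-4.4561 -0.71    6.4777] pos [ 0.629  -0.074   0.1877] w 0.4846863717887479
```

```bash
python3 m.py 5
```

```text
t 15.85 turned cw 100.01 j7 1.0306172029495846 Mz [0.0584 0.0586 0.0675 0.0585 0.0258] mean 0.05376640671569739 tau7 [-0.2351 -0.0969 -0.0628 -0.0565 -0.0552] F [-4.0646 -0.3414  5.6398] pos [ 0.629  -0.074   0.1877] w 0.485028892940897
```

{"method": "apply_moves", "body": {
  "commands": [
    {"rx": 1,"ry": 0,"rz": 0,"x": 0,"y": 0,"z": 0,"fingers": -0.3},
    {"rx": 1,"ry": 0,"rz": 0,"x": 0,"y": 0,"z": 0,"fingers": -0.3},
    {"rx": 0,"ry": 0,"rz": 0,"x": 0,"y": 0,"z": 0,"fingers": -0.3},
    {"rx": 0,"ry": 0,"rz": 0,"x": 0,"y": 0,"z": 0,"fingers": -0.3},
    {"rx": 0,"ry": 0,"rz": 0,"x": 0,"y": 0,"z": 0,"fingers": -0.3}
  ]
}}

```text
time_s: 16.52
ee_pos: [0.6289, -0.074, 0.1877]
ee_rot: [[-0.001, -0.461, 0.888], [-0.0, 0.888, 0.461], [-1.0, 0.0, -0.001]]
contact_force: [-4.7, -0.6, 6.7]
gripper_width: 0.488
```

```bash
python3 m.py 4
```

```text
t 16.68 turned cw 110.02 j7 0.8819473709902937 Mz [0.0962 0.0897 0.0952 0.0853] mean 0.09155805015995538 tau7 [-0.0692 -0.0684 -0.0682 -0.0679] F [-4.6781 -0.8556  6.751 ] pos [ 0.6289 -0.074   0.1877] w 0.487897190535698
```

{"method": "apply_moves", "body": {
  "commands": [
    {"rx": 1,"ry": 0,"rz": 0,"x": 0,"y": 0,"z": 0,"fingers": -0.3},
    {"rx": 1,"ry": 0,"rz": 0,"x": 0,"y": 0,"z": 0,"fingers": -0.3},
    {"rx": 0,"ry": 0,"rz": 0,"x": 0,"y": 0,"z": 0,"fingers": -0.3},
    {"rx": 0,"ry": 0,"rz": 0,"x": 0,"y": 0,"z": 0,"fingers": -0.3},
    {"rx": 0,"ry": 0,"rz": 0,"x": 0,"y": 0,"z": 0,"fingers": -0.3}
  ]
}}

```text
time_s: 17.35
ee_pos: [0.6289, -0.074, 0.1877]
ee_rot: [[-0.001, -0.299, 0.954], [-0.0, 0.954, 0.299], [-1.0, 0.0, -0.001]]
contact_force: [-5.0, -0.2, 6.3]
gripper_width: 0.482
```

```bash
python3 m.py 4; ls pics
```

```text
t 17.5 turned cw 120.01 j7 0.7345276570702972 Mz [0.0555 0.0865 0.1796 0.0904] mean 0.10301389963252072 tau7 [-0.0832 -0.0825 -0.0821 -0.0823] F [-5.0948  0.0876  7.092 ] pos [ 0.6289 -0.074   0.1877] w 0.4890442462604841
cs.png
cs2.png
ct.png
ct2.png
k13.75.png
k13.95.png
k14.78.png
k15.60.png
k15.85.png
k16.68.png
k17.50.png
side0.png
top0.png
w1.png
w2.png
```

{"method": "apply_moves", "body": {
  "commands": [
    {"rx": 1,"ry": 0,"rz": 0,"x": 0,"y": 0,"z": 0,"fingers": -0.3},
    {"rx": 1,"ry": 0,"rz": 0,"x": 0,"y": 0,"z": 0,"fingers": -0.3},
    {"rx": 0,"ry": 0,"rz": 0,"x": 0,"y": 0,"z": 0,"fingers": -0.3},
    {"rx": 0,"ry": 0,"rz": 0,"x": 0,"y": 0,"z": 0,"fingers": -0.3},
    {"rx": 0,"ry": 0,"rz": 0,"x": 0,"y": 0,"z": 0,"fingers": -0.3}
  ]
}}

```text
time_s: 18.18
ee_pos: [0.6288, -0.074, 0.1876]
ee_rot: [[-0.001, -0.129, 0.992], [-0.0, 0.992, 0.129], [-1.0, -0.0, -0.001]]
contact_force: [-5.9, 0.1, 7.3]
gripper_width: 0.485
```

```bash
python3 m.py 2
```

```text
t 18.23 turned cw 130.02 j7 0.5883299317573173 Mz [0.0768 0.1157] mean 0.0962529251552667 tau7 [-0.0969 -0.0963] F [-5.7981 -0.417   7.7486] pos [ 0.6288 -0.074   0.1877] w 0.48985120863077675
```

{"method": "apply_moves", "body": {
  "commands": [
    {"rx": 1,"ry": 0,"rz": 0,"x": 0,"y": 0,"z": 0,"fingers": -0.3},
    {"rx": 0,"ry": 0,"rz": 0,"x": 0,"y": 0,"z": 0,"fingers": -0.3},
    {"rx": 0,"ry": 0,"rz": 0,"x": 0,"y": 0,"z": 0,"fingers": -0.3},
    {"rx": 0,"ry": 0,"rz": 0,"x": 0,"y": 0,"z": 0,"fingers": -0.3}
  ]
}}

```text
time_s: 18.77
ee_pos: [0.6288, -0.074, 0.1877]
ee_rot: [[-0.001, -0.042, 0.999], [-0.0, 0.999, 0.042], [-1.0, -0.0, -0.001]]
contact_force: [-6.0, 0.0, 6.9]
gripper_width: 0.486
```

```bash
python3 m.py 2
```

```text
t 18.82 turned cw 135.02 j7 0.5155714040745273 Mz [0.007  0.0442] mean 0.025598406300171572 tau7 [-0.0446 -0.0449] F [-6.5487 -0.0122  7.1417] pos [ 0.6288 -0.074   0.1877] w 0.4827981324585193
```

{"method": "apply_moves", "body": {
  "commands": [
    {"rx": 1,"ry": 0,"rz": 0,"x": 0,"y": 0,"z": 0,"fingers": -0.3},
    {"rx": 0,"ry": 0,"rz": 0,"x": 0,"y": 0,"z": 0,"fingers": -0.3},
    {"rx": 0,"ry": 0,"rz": 0,"x": 0,"y": 0,"z": 0,"fingers": -0.3},
    {"rx": 0,"ry": 0,"rz": 0,"x": 0,"y": 0,"z": 0,"fingers": -0.3}
  ]
}}

```text
time_s: 19.38
ee_pos: [0.6287, -0.074, 0.1877]
ee_rot: [[-0.001, 0.045, 0.999], [-0.0, 0.999, -0.045], [-1.0, -0.0, -0.001]]
contact_force: [-6.7, 0.3, 7.9]
gripper_width: 0.488
```

```bash
python3 m.py 2
```

```text
t 19.43 turned cw 140.02 j7 0.4431510107132688 Mz [0.1067 0.0047] mean 0.05566320705725564 tau7 [-0.0595 -0.0596] F [-6.3713  0.1329  7.9126] pos [ 0.6287 -0.074   0.1877] w 0.48511094801573645
```

{"method": "apply_moves", "body": {
  "commands": [
    {"rx": 1,"ry": 0,"rz": 0,"x": 0,"y": 0,"z": 0,"fingers": -0.3},
    {"rx": 0,"ry": 0,"rz": 0,"x": 0,"y": 0,"z": 0,"fingers": -0.3},
    {"rx": 0,"ry": 0,"rz": 0,"x": 0,"y": 0,"z": 0,"fingers": -0.3},
    {"rx": 0,"ry": 0,"rz": 0,"x": 0,"y": 0,"z": 0,"fingers": -0.3}
  ]
}}

```text
time_s: 19.98
ee_pos: [0.6287, -0.074, 0.1877]
ee_rot: [[-0.001, 0.132, 0.991], [-0.0, 0.991, -0.132], [-1.0, -0.0, -0.001]]
contact_force: [-7.1, 0.3, 7.9]
gripper_width: 0.487
```

```bash
python3 m.py 2
```

```text
t 20.02 turned cw 145.02 j7 0.3709433753897288 Mz [0.05   0.0807] mean 0.06536897057924723 tau7 [-0.0847 -0.0849] F [-6.8628  0.384   8.2125] pos [ 0.6287 -0.074   0.1877] w 0.49082356429366014
```

Torque dropped between 130° and 135° (0.097 to 0.045 N m), which looks like click 1. Continuing in 5° steps; the next is expected near 155°.

{"method": "apply_moves", "body": {
  "commands": [
    {"rx": 1,"ry": 0,"rz": 0,"x": 0,"y": 0,"z": 0,"fingers": -0.3},
    {"rx": 0,"ry": 0,"rz": 0,"x": 0,"y": 0,"z": 0,"fingers": -0.3},
    {"rx": 0,"ry": 0,"rz": 0,"x": 0,"y": 0,"z": 0,"fingers": -0.3},
    {"rx": 0,"ry": 0,"rz": 0,"x": 0,"y": 0,"z": 0,"fingers": -0.3}
  ]
}}

```text
time_s: 20.58
ee_pos: [0.6287, -0.074, 0.1876]
ee_rot: [[-0.001, 0.218, 0.976], [-0.0, 0.976, -0.218], [-1.0, -0.0, -0.001]]
contact_force: [-6.2, 0.2, 7.5]
gripper_width: 0.486
```

```bash
python3 m.py 2
```

```text
t 20.62 turned cw 150.02 j7 0.2988952635278112 Mz [0.1084 0.1056] mean 0.10701348155975984 tau7 [-0.0939 -0.0945] F [-6.9067  0.2797  7.8885] pos [ 0.6287 -0.074   0.1877] w 0.48262584387490587
```

{"method": "apply_moves", "body": {
  "commands": [
    {"rx": 1,"ry": 0,"rz": 0,"x": 0,"y": 0,"z": 0,"fingers": -0.3},
    {"rx": 0,"ry": 0,"rz": 0,"x": 0,"y": 0,"z": 0,"fingers": -0.3},
    {"rx": 0,"ry": 0,"rz": 0,"x": 0,"y": 0,"z": 0,"fingers": -0.3},
    {"rx": 0,"ry": 0,"rz": 0,"x": 0,"y": 0,"z": 0,"fingers": -0.3}
  ]
}}

```text
time_s: 21.18
ee_pos: [0.6286, -0.074, 0.1877]
ee_rot: [[-0.001, 0.302, 0.953], [0.0, 0.953, -0.302], [-1.0, -0.0, -0.001]]
contact_force: [-7.8, 0.7, 8.8]
gripper_width: 0.488
```

```bash
python3 m.py 2
```

```text
t 21.23 turned cw 155.02 j7 0.22711125233843052 Mz [0.0765 0.1341] mean 0.10531219383489351 tau7 [-0.0996 -0.1005] F [-7.39    0.3612  8.7534] pos [ 0.6287 -0.074   0.1877] w 0.4846654652542632
```

{"method": "apply_moves", "body": {
  "commands": [
    {"rx": 1,"ry": 0,"rz": 0,"x": 0,"y": 0,"z": 0,"fingers": -0.3},
    {"rx": 0,"ry": 0,"rz": 0,"x": 0,"y": 0,"z": 0,"fingers": -0.3},
    {"rx": 0,"ry": 0,"rz": 0,"x": 0,"y": 0,"z": 0,"fingers": -0.3},
    {"rx": 0,"ry": 0,"rz": 0,"x": 0,"y": 0,"z": 0,"fingers": -0.3}
  ]
}}

```text
time_s: 21.78
ee_pos: [0.6286, -0.074, 0.1877]
ee_rot: [[-0.001, 0.384, 0.923], [0.0, 0.923, -0.384], [-1.0, -0.0, -0.001]]
contact_force: [-6.7, -0.1, 8.7]
gripper_width: 0.486
```

```bash
python3 m.py 2
```

```text
t 21.82 turned cw 160.02 j7 0.1553881449182921 Mz [0.0405 0.0415] mean 0.04100317864101986 tau7 [-0.0552 -0.0556] F [-6.5587 -0.2172  8.7504] pos [ 0.6286 -0.0739  0.1877] w 0.4844015535495915
```

Second drop came 25° after the first, which fits a click, so click 3 should come near 180°.

{"method": "apply_moves", "body": {
  "commands": [
    {"rx": 1,"ry": 0,"rz": 0,"x": 0,"y": 0,"z": 0,"fingers": -0.3},
    {"rx": 1,"ry": 0,"rz": 0,"x": 0,"y": 0,"z": 0,"fingers": -0.3},
    {"rx": 0,"ry": 0,"rz": 0,"x": 0,"y": 0,"z": 0,"fingers": -0.3},
    {"rx": 0,"ry": 0,"rz": 0,"x": 0,"y": 0,"z": 0,"fingers": -0.3},
    {"rx": 0,"ry": 0,"rz": 0,"x": 0,"y": 0,"z": 0,"fingers": -0.3}
  ]
}}

```text
time_s: 22.5
ee_pos: [0.6286, -0.0739, 0.1877]
ee_rot: [[-0.001, 0.538, 0.843], [0.0, 0.843, -0.538], [-1.0, -0.001, -0.001]]
contact_force: [-7.7, -0.2, 8.9]
gripper_width: 0.488
```

```bash
python3 m.py 2
```

```text
t 22.55 turned cw 170.01 j7 0.012290983083074414 Mz [0.0791 0.1216] mean 0.10033435505260668 tau7 [-0.0864 -0.086 ] F [-7.8453  0.4011  8.7367] pos [ 0.6286 -0.0739  0.1877] w 0.48734770563285684
```

{"method": "apply_moves", "body": {
  "commands": [
    {"rx": 1,"ry": 0,"rz": 0,"x": 0,"y": 0,"z": 0,"fingers": -0.3},
    {"rx": 0,"ry": 0,"rz": 0,"x": 0,"y": 0,"z": 0,"fingers": -0.3},
    {"rx": 0,"ry": 0,"rz": 0,"x": 0,"y": 0,"z": 0,"fingers": -0.3},
    {"rx": 0,"ry": 0,"rz": 0,"x": 0,"y": 0,"z": 0,"fingers": -0.3}
  ]
}}

```text
time_s: 23.1
ee_pos: [0.6286, -0.0739, 0.1876]
ee_rot: [[-0.001, 0.61, 0.793], [0.0, 0.793, -0.61], [-1.0, -0.001, -0.001]]
contact_force: [-7.5, 1.6, 8.3]
gripper_width: 0.485
```

```bash
python3 m.py 2
```

```text
t 23.15 turned cw 175.01 j7 -0.05917486651436808 Mz [0.0924 0.1217] mean 0.1070305124249149 tau7 [-0.0966 -0.0972] F [-7.6018  1.2091  8.5581] pos [ 0.6286 -0.0739  0.1877] w 0.4852467505884273
```

{"method": "apply_moves", "body": {
  "commands": [
    {"rx": 0.6,"ry": 0,"rz": 0,"x": 0,"y": 0,"z": 0,"fingers": -0.3},
    {"rx": 0,"ry": 0,"rz": 0,"x": 0,"y": 0,"z": 0,"fingers": -0.3},
    {"rx": 0,"ry": 0,"rz": 0,"x": 0,"y": 0,"z": 0,"fingers": -0.3},
    {"rx": 0,"ry": 0,"rz": 0,"x": 0,"y": 0,"z": 0,"fingers": -0.3}
  ]
}}

```text
time_s: 23.7
ee_pos: [0.6285, -0.0739, 0.1876]
ee_rot: [[-0.001, 0.65, 0.76], [0.0, 0.76, -0.65], [-1.0, -0.001, -0.001]]
contact_force: [-7.7, 1.5, 8.8]
gripper_width: 0.488
```

```bash
python3 m.py 2
```

```text
t 23.75 turned cw 178.01 j7 -0.10202797647589917 Mz [0.1224 0.1063] mean 0.1143680345124726 tau7 [-0.1025 -0.103 ] F [-7.6959  1.2196  9.3148] pos [ 0.6285 -0.0739  0.1876] w 0.48804326309776463
```

{"method": "apply_moves", "body": {
  "commands": [
    {"rx": 0.6,"ry": 0,"rz": 0,"x": 0,"y": 0,"z": 0,"fingers": -0.3},
    {"rx": 0,"ry": 0,"rz": 0,"x": 0,"y": 0,"z": 0,"fingers": -0.3},
    {"rx": 0,"ry": 0,"rz": 0,"x": 0,"y": 0,"z": 0,"fingers": -0.3},
    {"rx": 0,"ry": 0,"rz": 0,"x": 0,"y": 0,"z": 0,"fingers": -0.3}
  ]
}}

```text
time_s: 24.3
ee_pos: [0.6285, -0.0739, 0.1877]
ee_rot: [[-0.001, 0.689, 0.724], [0.0, 0.724, -0.689], [-1.0, -0.001, -0.001]]
contact_force: [-8.1, 1.6, 9.0]
gripper_width: 0.485
```

```bash
python3 m.py 2
```

```text
t 24.35 turned cw 181.01 j7 -0.14494908455803124 Mz [0.0672 0.0634] mean 0.06532168805011279 tau7 [-0.0614 -0.0617] F [-8.3127  1.1739  8.3324] pos [ 0.6285 -0.0738  0.1876] w 0.4877691218688613
```

Third drop at 178–181° (0.103 to 0.061 N m). I'll release, lift away and check.

{"method": "apply_moves", "body": {
  "commands": [
    {"rx": 0,"ry": 0,"rz": 0,"x": 0,"y": 0,"z": 0,"fingers": 0.1},
    {"rx": 0,"ry": 0,"rz": 0,"x": 0,"y": 0,"z": 0,"fingers": 0.5},
    {"rx": 0,"ry": 0,"rz": 0,"x": 0,"y": 0,"z": 0,"fingers": 0.9},
    {"rx": 0,"ry": 0,"rz": 0,"x": 0,"y": 0,"z": 0,"fingers": 0.9},
    {"rx": 0,"ry": 0,"rz": 0,"x": 0,"y": 0,"z": 0,"fingers": 0.9},
    {"rx": 0,"ry": 0,"rz": 0,"x": 0,"y": 0,"z": 0,"fingers": 0.9},
    {"rx": 0,"ry": 0,"rz": 0,"x": 0,"y": 0,"z": 0,"fingers": 0.9},
    {"rx": 0,"ry": 0,"rz": 0,"x": 0,"y": 0,"z": 0,"fingers": 0.9}
  ]
}}

```text
time_s: 25.4
ee_pos: [0.6293, -0.0737, 0.1875]
ee_rot: [[-0.0, 0.689, 0.724], [-0.0, 0.724, -0.689], [-1.0, -0.0, 0.0]]
contact_force: [0.4, -0.8, -0.4]
gripper_width: 0.95
```

{"method": "apply_moves", "body": {
  "commands": [
    {"rx": 0,"ry": 0,"rz": 0,"x": -0.4,"y": 0,"z": 0,"fingers": 0.9},
    {"rx": 0,"ry": 0,"rz": 0,"x": -0.8,"y": 0,"z": 0,"fingers": 0.9},
    {"rx": 0,"ry": 0,"rz": 0,"x": -0.8,"y": 0,"z": 0,"fingers": 0.9},
    {"rx": 0,"ry": 0,"rz": 0,"x": -0.8,"y": 0.2,"z": 0,"fingers": 0.9},
    {"rx": 0,"ry": 0,"rz": 0,"x": -0.7,"y": 0.6,"z": 0,"fingers": 0.9},
    {"rx": 0,"ry": 0,"rz": 0,"x": -0.2,"y": 0.6,"z": 0,"fingers": 0.9},
    {"rx": 0,"ry": 0,"rz": 0,"x": 0,"y": 0.2,"z": 0,"fingers": 0.9},
    {"rx": 0,"ry": 0,"rz": 0,"x": 0,"y": 0,"z": 0,"fingers": 0.9}
  ]
}}

```text
time_s: 26.4
ee_pos: [0.6731, -0.0275, 0.3352]
ee_rot: [[-0.001, 0.689, 0.724], [-0.0, 0.724, -0.689], [-1.0, -0.001, -0.0]]
contact_force: [-1.0, -0.6, -0.5]
gripper_width: 0.952
```

```bash
python3 st.py
python3 - <<'E'
from h import *
from st import A
c,T,s=wT();im=snapshot("wrist")[:,:,::-1];cv2.imwrite("pics/w3f.png",im)
p=proj(c,T,[.6285,-.0742,.19]);print(p);u,v=p.astype(int);r=60
a=cv2.resize(im[v-r:v+r,u-r:u+r],(600,600),interpolation=cv2.INTER_CUBIC)
cv2.imwrite("pics/w3.png",a);print(u-r,v-r)
E
```

```text
t 26.4 pos [ 0.6731 -0.0275  0.3352] press xy 0.048793471022703955 0.04164128688235595 yaw(toolz) -43.57447820952563 xdown [-0.0007 -0.0005 -1.    ] j7 -0.30862090100138506 F [-0.9505 -0.5854 -0.4958] M [-0.0576  0.1021 -0.032 ] w 0.9524281741126154
[313.7763 299.5747]
253 239
```

View pics/w3.png

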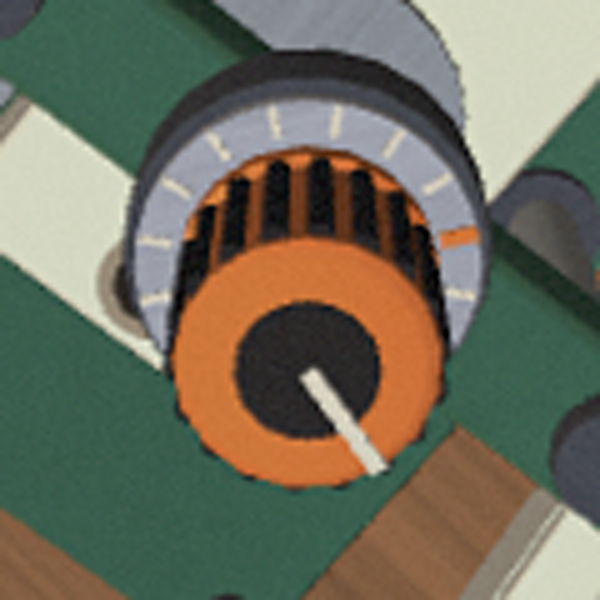

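White line runs from (308,370) to (380,470) and the orange mark is at (460,238), about 3 ticks clockwise. I'll compute the angle and hand in if it agrees.

Run:
```python
from h import *
c,T,s=wT();f=lambda u,v,z:ray(c,T,(253+u/5,239+v/5),z)[:2]
k=f(308,365,.219);l=f(380,470,.219)-f(308,370,.219);m=f(460,238,.174)-k
an=lambda d:np.arctan2(d[1],d[0])
r=(an(m)-an(l))%(2*np.pi);print("knob",k,"ratchet",r,"rim mark radius",np.linalg.norm(m))
if 1.05<r<1.32: print(sign_off())
```

```text
knob [ 0.6296 -0.0743] ratchet 1.1550841531144822 rim mark radius 0.02823683440877088
the job is handed in; nothing more can be done
None
```

The mould is home against the stop, the knob has clicked three times and been released, and I handed the job in at about 26 s of the 72 s allowed.

- **Mould:** I pushed it about 35 mm with both fingers low on its front face. It slid at 3–5 N. At the end the force rose to 13.5 N without further motion (limit 25 N), and the side view showed its back end at the stop. The wrist view put its front 77 mm before the knob axis; it should be 75 mm, so the 2 mm difference is within calibration.
- **Knob:** I turned it 181° clockwise in a single grip. Holding torque climbed from about 100° as the plate came to bear. It then dropped three times, at about 130–135°, 155–160° and 178–181°, which are the three clicks.
- **Torque reading:** The static torques I read just before each drop were 0.097–0.103 N m, below the 0.12–0.16 N m given for the clutch. I took this as friction relaxing while the arm held still. The spacing of the drops fits one click each.
- **Last check, after letting go:** The knob's white line stood 1.155 rad clockwise of the orange mark, against 1.18 nominal and 1.08–1.28 allowed. The gripper was open and clear of everything.
- **Not checked directly:** I did not measure the plate's force on the mould after release. I also took no final picture to confirm the bowl, jar, spare half and mug had not moved; the arm's path stayed clear of all of them.

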